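# Find the spongy brake and set it up for bleeding

### The arm

A 7-joint arm with a two-finger parallel gripper is mounted at the origin on a cart in front of the work surface, level with it; the furniture and walls round the work are solid. World frame = base frame: x ahead of the robot, y to its left, z up, the work surface at z = 0. Lengths are in mm, angles in rad, forces in N, time in s.
With the tool pointing down it reaches from about 425 to 800 mm from the base axis. Payload 8.3 kg.
Tool frame: the origin (TCP) lies at the very end of the fingers, on their centre line; the grasp point (between the pads) lies 19 mm behind it; z points along the fingers, y is the line along which they close (so a half turn about z gives the same grasp; the last joint's range is limited). The gripper opens to 85 mm and grips with 20 to 120 N. Pads are 22 mm wide; open, the fingers measure 114 mm over their backs; the gripper's body (76 mm by 85 mm) begins 54 mm behind the grasp point. The pads swing forward as they close: fully open they stand 13 mm farther back than shut.
Start: joints at [1.285, 0.383, 0.016, 1.37, -0.006, 1.388, -0.046], TCP at [138.14, -609.525, 231.279] pointing down, gripper open.
Joint ranges: [-2.95, 2.95], [-0.25, 2.06], [-1.52, 1.56], [0.18, 2.33], [-1.44, 4.58], [0.02, 2.06], [-3.01, 3.01]. Speed limits (rad/s): [2.39, 2.39, 3.01, 3.01, 3.14, 3.14, 3.14].

### API

Orientations are given as a rotation vector (axis times angle).
In Python, from station import r gives the robot as it stands.
- The arm moves only by the tool send_rows, never from a script. Its argument "plan" is text: rows parted by semicolons, each of 7 numbers parted by spaces: the turn, a rotation vector about the world's x, y, z in units of 5 degrees (1.0 is 5 degrees), then the shift along the world's x, y, z in units of 40 mm (1.0 is 40 mm), then the finger opening in mm, from 0 to 85.4. A call has 1 to 5 rows; each row is the pose to reach, as a shift and turn from the pose commanded when the call began; what a row does not reach only later rows make up. A row lasts 1/12 s, in which the tool goes at most 41.7 mm and 7.16 degrees, less where a joint would pass 70% of its speed; a pose out of reach is approached as far as the arm can. A call with a gripper value outside its range is refused whole. The fingers move at their own pace and stop on an object; "force" is the grip in N (left out, the last holds). Time passes only in rows, so rows that repeat a pose let the fingers close. It gives the time, the measured TCP pose, the force, the opening and the grip force at its end, in the units of the state.
- r.state(): the state, without advancing time (a new reading comes with each control period).
- r.read_camera(name): name is "scene" or "side" or "wrist"; returns the picture (420x560x3 uint8, red, green, blue); there is no depth.
- r.calibration(name): a dict with "fx", "fy", "cx", "cy" (pixels), "origin" and "rotation" of the camera in the world. Camera axes: x right, y up, looking along -z (the intrinsics and any distortion apply to the point x, -y, -z); pixel columns grow to the right and rows downward; lengths in mm; the calibration is good to about 2 mm. The wrist camera is an equidistant fisheye: a pixel r from the principal point sees the ray r / f radians off the axis. A picture is of the moment at which its call begins: read the wrist's pose just before it. calibration takes no time and is no camera call; for the wrist camera it gives the pose at the moment of the call.
- r.finish_job(): hands the job in; it is judged then, once.
Trained networks look in the newest picture that a camera, given by its name, has taken for a name from the list of things; names that differ only in an ending like _2 or _b are one class to them, and where a whole thing is asked for, a point or a joint stands for the part that bears it (a point fixed in the world has none). Each returns a list of dicts, best first, with "p" (0 to 1); they miss things now and then, are a little off and sometimes report something else, mostly with a low value. They report only what shows in the picture. A call takes as long as a camera call.
- r.cut_out(target, camera): "pixels" (420x560 bool, what is visible of it) and "position" ([row, column] in pixels, amid what is visible of it).
The state is a dict: "clock": time; "joint_pos": joint angles; "qvel": joint speeds; "tau": joint torques, N m; "tool_pos": TCP position; "ee_rot": TCP orientation; "ft_force": force on the tool from outside, world axes, zero at the start; "ft_torque": the same for the moment, N m; "finger_gap": finger opening in mm; "gripper_force": force on a finger pad.
Only numpy, scipy, OpenCV 4.12 (cv2) and the standard library are available. Lean on these libraries where they do the work, as an engineer would, in place of code of your own. Each camera call takes 0.05 s, during which the arm holds its last target. There are 200 camera calls.

### The job

Two hydraulic brake levers stand on the bench: press the left one down until it goes firm and let it go, then the right one, and note which travels farther - that brake has air in it. Stand every bleed bottle on the bench upright and wholly on the rubber mat in front of that brake, and only when all stand there lift the cap off that brake's reservoir and lay it in the shallow steel tray. The bottles are top-heavy, so never let one tip over; leave the other brake's cap on, both levers released, and the wooden blocks and the tape measure where they are.

Things in the scene. Friction and masses are not known exactly. Their poses are not given: they have to be found in the camera images.
- brake_1_mat (a point): centre of the top of the black rubber drip mat in front of brake 1: 90 mm (x) by 200 mm (y), 3 mm thick, fixed to the bench. x points away from the robot to the brake, y to the left. Behind the mat stands the brake on an aluminium foot plate 80 by 190 mm, with its centre 105 mm along x from here: a bar along y 40 mm high, a white round reservoir (46 mm across, top 85 mm above the bench) at its left end and the hand lever over the bar.
- brake_1_mouth (a point): centre of the mouth of the reservoir of brake 1 (46 mm outside, 38 mm inside, 85 mm above the bench), under its cap
- lever_1 (a joint): angle (rad) of the hand lever of brake 1: 0 at rest, grows as the pad is pressed down; a light spring (1 to 3 N at the pad) returns it. Its free travel ends at a firm stop (6 to 10 N tells it from the spring), at most 55 mm down. One brake firms up early (sound), the other after over twice that travel (spongy); it cannot be seen from outside which.
- lever_1_pad (a point): centre of the top of the flat pad (26 by 34 mm) on the free right-hand end of the lever of brake 1, where it is pressed downward; the hinge lies 100 mm to the left of it (+y) and 36 mm lower; at rest the pad is about 106 mm above the bench
- cap_1_grip (a point): grip point on the stem of the loose black reservoir cap of brake 1: stem 18 mm across, 34 mm high, the point 12 mm below its top; 22 mm below the point is the upper face of a disc 52 mm across, 5 mm thick, and under that a 31 mm spigot, 6 mm long, that sits loosely in the mouth. Lifts straight up; 0.05 kg.
- brake_2_mat (a point): centre of the top of the black rubber drip mat in front of brake 2: 90 mm (x) by 200 mm (y), 3 mm thick, fixed to the bench. x points away from the robot to the brake, y to the left. Behind the mat stands the brake on an aluminium foot plate 80 by 190 mm, with its centre 105 mm along x from here: a bar along y 40 mm high, a white round reservoir (46 mm across, top 85 mm above the bench) at its left end and the hand lever over the bar.
- brake_2_mouth (a point): centre of the mouth of the reservoir of brake 2 (46 mm outside, 38 mm inside, 85 mm above the bench), under its cap
- lever_2 (a joint): angle (rad) of the hand lever of brake 2: 0 at rest, grows as the pad is pressed down; a light spring (1 to 3 N at the pad) returns it. Its free travel ends at a firm stop (6 to 10 N tells it from the spring), at most 55 mm down. One brake firms up early (sound), the other after over twice that travel (spongy); it cannot be seen from outside which.
- lever_2_pad (a point): centre of the top of the flat pad (26 by 34 mm) on the free right-hand end of the lever of brake 2, where it is pressed downward; the hinge lies 100 mm to the left of it (+y) and 36 mm lower; at rest the pad is about 106 mm above the bench
- cap_2_grip (a point): grip point on the stem of the loose black reservoir cap of brake 2: stem 18 mm across, 34 mm high, the point 12 mm below its top; 22 mm below the point is the upper face of a disc 52 mm across, 5 mm thick, and under that a 31 mm spigot, 6 mm long, that sits loosely in the mouth. Lifts straight up; 0.05 kg.
- bottle_1_center (a point): bleed bottle, two or three stand about the bench: black round foot 46 mm across and 8 mm high, clear slender column 28 mm across, heavy round brass valve head 34 mm across from 108 to 150 mm up, thin nozzle on top; 165 mm tall, about 0.3 kg, top-heavy (centre of mass about 109 mm above the foot, so it tips over at about 12 degrees of lean). The point is the centre, 82 mm above the underside; z is up the bottle. None if absent.
- bottle_2_center (a point): bleed bottle, two or three stand about the bench: black round foot 46 mm across and 8 mm high, clear slender column 28 mm across, heavy round brass valve head 34 mm across from 108 to 150 mm up, thin nozzle on top; 165 mm tall, about 0.3 kg, top-heavy (centre of mass about 109 mm above the foot, so it tips over at about 12 degrees of lean). The point is the centre, 82 mm above the underside; z is up the bottle. None if absent.
- bottle_3_center (a point): bleed bottle, two or three stand about the bench: black round foot 46 mm across and 8 mm high, clear slender column 28 mm across, heavy round brass valve head 34 mm across from 108 to 150 mm up, thin nozzle on top; 165 mm tall, about 0.3 kg, top-heavy (centre of mass about 109 mm above the foot, so it tips over at about 12 degrees of lean). The point is the centre, 82 mm above the underside; z is up the bottle. None if absent.
- parts_tray: loose square steel tray, 115 by 115 mm, walls 4 mm thick and 22 mm high, floor about 4 mm thick; origin at the centre of its underside, z up; 0.35 kg
- block_2: loose wooden block 48 x 75 x 28 mm lying alone at the right of the bench, origin at its underside; to be left alone
- tape_measure_1: tape measure 67 x 85 x 40 mm at the far side of the bench, origin at its underside; to be left alone

How it is judged (in metres and radians):
On the way, in this order (a step that is already met when the one before it is completed fails the run):
1. the left brake's lever is pressed down to its firm stop (((y of brake_1_mat in the frame of brake_2_mat above 0 m and value of joint lever_1 above 0.17 rad) or (y of brake_1_mat in the frame of brake_2_mat below 0 m and value of joint lever_2 above 0.47 rad))), for 0.1 s.
2. then the right brake's lever is pressed down to its firm stop (((y of brake_1_mat in the frame of brake_2_mat above 0 m and value of joint lever_2 above 0.47 rad) or (y of brake_1_mat in the frame of brake_2_mat below 0 m and value of joint lever_1 above 0.17 rad))), for 0.1 s.
3. every bottle present stands upright and wholly on the mat of the brake with the longer travel (x of bottle_1_center in the frame of brake_2_mat between -0.03 and 0.03 m and y of bottle_1_center in the frame of brake_2_mat between -0.085 and 0.085 m and z of bottle_1_center in the frame of brake_2_mat between 0.07 and 0.095 m and angle between each of bottle_1_center, bottle_2_center, bottle_3_center's own z axis and vertical below 0.12 rad and x of bottle_2_center in the frame of brake_2_mat between -0.03 and 0.03 m and y of bottle_2_center in the frame of brake_2_mat between -0.085 and 0.085 m and z of bottle_2_center in the frame of brake_2_mat between 0.07 and 0.095 m and x of bottle_3_center in the frame of brake_2_mat between -0.03 and 0.03 m and y of bottle_3_center in the frame of brake_2_mat between -0.085 and 0.085 m and z of bottle_3_center in the frame of brake_2_mat between 0.07 and 0.095 m), for 0.2 s.
4. then the cap of the brake with the longer travel is off and lies in the steel tray (x of cap_2_grip in the frame of parts_tray between -0.048 and 0.048 m and y of cap_2_grip in the frame of parts_tray between -0.048 and 0.048 m and z of cap_2_grip in the frame of parts_tray below 0.05 m), for 0.2 s.
At the end, for the whole second after the job is handed in: Spongy brake's cap lies in the steel tray (within 48 mm of its centre each way); every bottle present is upright (0.12 rad) on that brake's mat, within 30 mm (x) and 85 mm (y) of its centre; the other cap sits on its reservoir; both levers are up (below 0.05 rad) (all of step 3 and all of step 4 and distance between cap_1_grip and brake_1_mouth below 0.035 m and angle between cap_1_grip's own z axis and vertical below 0.15 rad and value of joint each of lever_1, lever_2 below 0.05 rad); the robot touches nothing.
It fails at once if a bottle is tipped over (leans more than 0.6 rad) (angle between any of bottle_1_center, bottle_2_center, bottle_3_center's own z axis and vertical above 0.6 rad).
It fails at once if the sound brake's cap is taken off (moved more than 30 mm) (distance of cap_1_grip from where it was at the start of the episode above 0.03 m).
It fails at once if the loose wooden block or the tape measure is pushed more than 30 mm (distance of any of block_2, tape_measure_1 from where it was at the start of the episode above 0.03 m).
Of bottle_1, bottle_2, bottle_3 only 2 to 3 are there at a start; the rules pass over those that are not, and their reading is None.
At some moment in a run one of parts_tray may be knocked a few centimetres aside while the robot is not near it.
It also fails if it takes over 210 s, if anything falls off the work surface, if the arm or the gripper's body presses on something with over 40 N, if the wrist force passes 120 N, or if a joint passes its speed limit or range.

## Working session

There is one attempt and no reset: what is moved stays moved. The work goes in short steps, Python scripts to look and compute and a tool call to move; the robot and the scene stay as the last step left them, time stands still between calls to the robot, and variables do not carry over. Pictures are saved under pics/ and viewed, at most 17 in all, crops included, and the job is handed in when it is done.

Besides the shell and the picture viewer there is one more tool, called after "Call:" as name(argument=value, ...), one argument or row to a line, values as JSON. send_rows: Moves the arm, as the interface text tells. Its arguments: {"type":"object","properties":{"plan":{"type":"string"},"force":{"type":"number"}},"required":["plan"]}

```bash
mkdir -p pics; cat > h.py <<'E'
import numpy as np, cv2
from station import r
def ray(cam,row,col,c=None):
    c=c or r.calibration(cam); u=(col-c['cx'])/c['fx']; v=(row-c['cy'])/c['fy']
    if cam=='wrist':
        th=np.hypot(u,v); s=np.sin(th)/th if th>1e-9 else 1.; d=np.array([u*s,-v*s,-np.cos(th)])
    else: d=np.array([u,-v,-1.])
    return np.array(c['origin'],float),np.array(c['rotation'])@d
def at_z(cam,row,col,z,c=None):
    o,d=ray(cam,row,col,c); return o+d*(z-o[2])/d[2]
def proj(cam,p,c=None):
    c=c or r.calibration(cam); q=np.array(c['rotation']).T@(np.array(p,float)-c['origin'])
    if cam=='wrist':
        th=np.arctan2(np.hypot(q[0],q[1]),-q[2]); n=np.hypot(q[0],q[1])+1e-9
        u,v=th*q[0]/n,-th*q[1]/n
    else: u,v=q[0]/-q[2],-q[1]/-q[2]
    return c['cy']+c['fy']*v,c['cx']+c['fx']*u
def snap(cam,name=None):
    im=r.read_camera(cam)
    if name: cv2.imwrite(f'pics/{name}.png',cv2.cvtColor(im,cv2.COLOR_RGB2BGR))
    return im
E
python3 - <<'E'
from h import *
for c in ['scene','side']:
    snap(c,c+'0'); k=r.calibration(c); print(c,{a:np.round(k[a],2).tolist() for a in k})
    for t in ['bottle_1_center','cap_1_grip','lever_1_pad','parts_tray','brake_1_mat','block_2','tape_measure_1']:
        try:
            for d in r.cut_out(t,c)[:5]: 
                ys,xs=np.where(d['pixels']); print(t,round(d['p'],2),np.round(d['position'],1),(ys.min(),ys.max(),xs.min(),xs.max()))
        except Exception as e: print(t,e)
s=r.state(); print(s['clock'],s['tool_pos'],s['ee_rot'],s['ft_force'])
E
```

```text
scene {'fx': 433.79, 'fy': 433.79, 'cx': 280.76, 'cy': 205.06, 'origin': [138.48, 840.35, 602.59], 'rotation': [0.34, -1.36, -2.3]}
bottle_1_center 0.8 [192.8 377. ] (np.int64(163), np.int64(220), np.int64(362), np.int64(382))
cap_1_grip 0.63 [245.3 243.2] (np.int64(188), np.int64(282), np.int64(196), np.int64(300))
cap_1_grip 0.55 [224.1 214.2] (np.int64(210), np.int64(229), np.int64(204), np.int64(226))
lever_1_pad 0.67 [202.1 238.1] (np.int64(189), np.int64(220), np.int64(225), np.int64(250))
parts_tray 0.62 [344.4 231.4] (np.int64(308), np.int64(383), np.int64(183), np.int64(274))
brake_1_mat 0.95 [243.3 248.3] (np.int64(188), np.int64(282), np.int64(196), np.int64(300))
block_2 0.53 [176.9 363.4] (np.int64(172), np.int64(189), np.int64(359), np.int64(368))
tape_measure_1 0.88 [180.2 262.5] (np.int64(170), np.int64(189), np.int64(253), np.int64(274))
side {'fx': 388.69, 'fy': 388.69, 'cx': 282.28, 'cy': 215.22, 'origin': [283.8, -880.06, 524.13], 'rotation': [1.12, -0.2, -0.31]}
bottle_1_center 0.88 [260.9 230.3] (np.int64(228), np.int64(298), np.int64(223), np.int64(244))
bottle_1_center 0.55 [246.4 335.2] (np.int64(239), np.int64(251), np.int64(322), np.int64(349))
cap_1_grip 0.59 [187.2 282.3] (np.int64(176), np.int64(190), np.int64(277), np.int64(290))
cap_1_grip 0.49 [241.7 335.5] (np.int64(239), np.int64(251), np.int64(322), np.int64(350))
parts_tray 0.86 [189.4 216.8] (np.int64(184), np.int64(202), np.int64(195), np.int64(229))
brake_1_mat 0.9 [219.  278.6] (np.int64(191), np.int64(243), np.int64(237), np.int64(310))
block_2 0.8 [340.6 296.2] (np.int64(317), np.int64(358), np.int64(274), np.int64(320))
0.8 [ 138.15109998 -609.52731473  231.31616197] [-3.12208154e+00 -3.49283728e-01 -1.06687648e-04] [0.0243789  0.19663697 0.60961098]
```

```bash
python3 - <<'E'
import re
s=open('h.py').read()
s=s.replace("np.array(c['rotation'])","R(c['rotation'])").replace("from station import r","from station import r\nfrom scipy.spatial.transform import Rotation\ndef R(v):\n    v=np.array(v,float); return v if v.shape==(3,3) else Rotation.from_rotvec(v).as_matrix()")
open('h.py','w').write(s)
E
python3 -c "
import cv2
for n in ['scene0','side0']:
    im=cv2.imread(f'pics/{n}.png'); cv2.imwrite(f'pics/{n}b.png',cv2.resize(im,(800,600)))
"
```

```text
(no output)
```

View pics/scene0b.png

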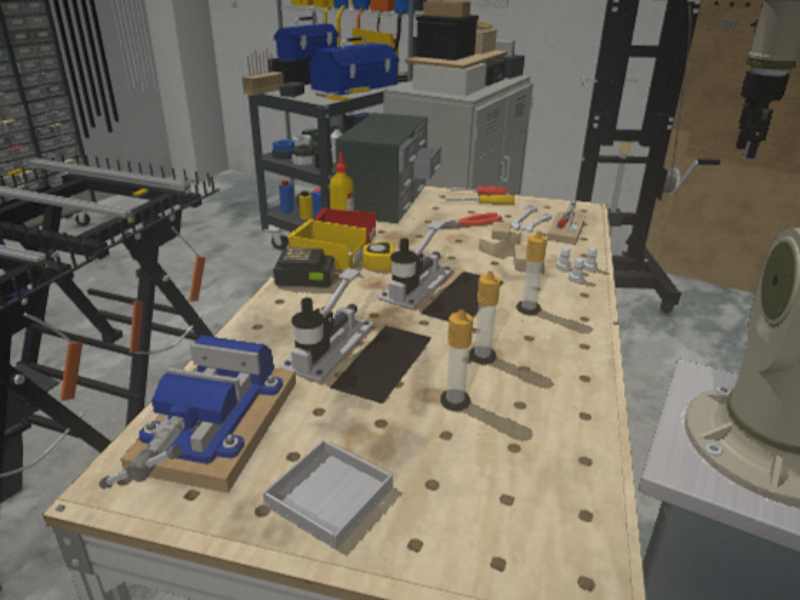

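View pics/side0b.png

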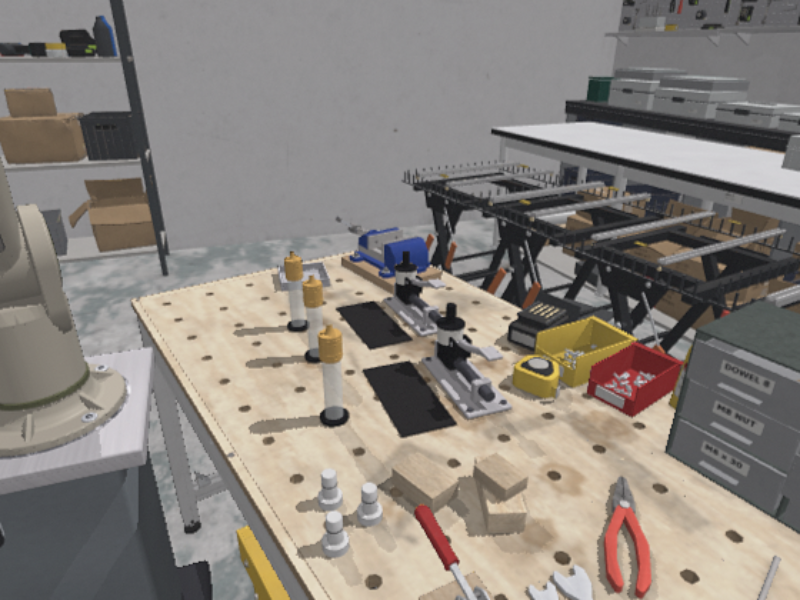

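```bash
cat >> h.py <<'E'
def tri(obs):
    A=np.zeros((3,3));b=np.zeros(3)
    for cam,row,col in obs:
        o,d=ray(cam,row,col); d/=np.linalg.norm(d); P=np.eye(3)-np.outer(d,d); A+=P;b+=P@o
    p=np.linalg.solve(A,b)
    return p,[np.round(np.linalg.norm((np.eye(3)-np.outer(d/np.linalg.norm(d),d/np.linalg.norm(d)))@(p-o)),1) for o,d in [ray(*q) for q in obs]]
E
python3 - <<'E'
from h import *
k=1.42857
print('feet');
for a,b in [((400,455),(325,297)),((355,483),(355,315)),((308,528),(418,334))]:
    print(at_z('scene',a[0]/k,a[1]/k,4)[:2].round(),at_z('side',b[0]/k,b[1]/k,4)[:2].round())
for n,a,b in [('capL',(300,307),(254,406)),('capR',(240,403),(307,451)),('padL',(273,350),(285,437)),('padR',(227,437),(352,487))]:
    p,e=tri([('scene',a[0]/k,a[1]/k),('side',b[0]/k,b[1]/k)]); print(n,p.round(),e)
for n,c,pts in [('matL','scene',[(328,379),(340,431),(400,382),(386,334)]),('matR','side',[(362,415),(372,364),(435,403),(423,456)]),('matLs','side',[(302,376),(308,338),(347,372),(337,411)]),('tray','scene',[(442,325),(478,392),(535,345),(490,266)])]:
    q=np.array([at_z(c,a/k,b/k,22 if n=='tray' else 3)[:2] for a,b in pts]); print(n,q.round().tolist(),q.mean(0).round(),np.linalg.norm(np.roll(q,-1,0)-q,axis=1).round())
E
```

```text
feet
[426. 146.] [425. 143.]
[437.  13.] [435.  11.]
[ 424. -178.] [ 423. -187.]
capL [674. 175. 119.] [np.float64(1.7), np.float64(1.7)]
capR [ 656. -100.  120.] [np.float64(2.5), np.float64(2.5)]
padL [688.  35. 101.] [np.float64(1.7), np.float64(1.7)]
padR [ 653. -235.  102.] [np.float64(1.3), np.float64(1.3)]
matL [[633.0, 29.0], [534.0, 16.0], [523.0, 202.0], [605.0, 211.0]] [574. 114.] [100. 186.  83. 183.]
matR [[601.0, -72.0], [504.0, -74.0], [510.0, -260.0], [596.0, -260.0]] [ 553. -166.] [ 97. 187.  86. 189.]
matLs [[612.0, 200.0], [524.0, 197.0], [544.0, 7.0], [628.0, 20.0]] [577. 106.] [ 88. 191.  85. 180.]
tray [[531.0, 337.0], [420.0, 348.0], [423.0, 449.0], [543.0, 442.0]] [479. 394.] [111. 102. 121. 106.]
```

Call:
send_rows(
  plan="0 0 0 0.66 0.77 0 0;0 0 0 1.32 1.54 0 0;0 0 0 1.98 2.31 0 0;0 0 0 2.64 3.08 0 0;0 0 0 3.3 3.86 0 0",
)

```text
clock: 1.22
tool_pos: [271.0, -453.6, 231.4]
ee_rot: [3.122, 0.349, 0.0]
ft_force: [1.0, -0.6, 0.1]
finger_gap: 25.4
gripper_force: 0.0
```

Call:
send_rows(
  plan="0 0 0 0.66 0.77 0 0;0 0 0 1.32 1.54 0 0;0 0 0 1.98 2.31 0 0;0 0 0 2.64 3.08 0 0;0 0 0 3.3 3.86 0 0",
)

```text
clock: 1.63
tool_pos: [403.1, -299.1, 231.7]
ee_rot: [3.121, 0.349, 0.001]
ft_force: [1.5, -0.6, 0.9]
finger_gap: -0.1
gripper_force: 0.0
```

Call:
send_rows(
  plan="0 0 0 0.66 0.77 0 0;0 0 0 1.32 1.54 0 0;0 0 0 1.98 2.31 0 0;0 0 0 2.64 3.08 0 0;0 0 0 3.3 3.86 0 0",
)

```text
clock: 2.05
tool_pos: [535.1, -144.8, 231.6]
ee_rot: [3.122, 0.348, 0.001]
ft_force: [0.8, -1.0, 1.0]
finger_gap: -0.1
gripper_force: 0.0
```

Call:
send_rows(
  plan="0 0 0 0.66 0.77 0 0;0 0 0 1.32 1.54 0 0;0 0 0 1.98 2.31 0 0;0 0 0 2.64 3.08 0 0;0 0 0 3.3 3.86 0 0",
)

```text
clock: 2.47
tool_pos: [667.2, 9.3, 231.3]
ee_rot: [3.122, 0.348, 0.0]
ft_force: [1.0, 0.4, 0.3]
finger_gap: -0.0
gripper_force: 0.0
```

```bash
python3 - <<'E'
from h import *
c=r.calibration('wrist'); im=snap('wrist','w1'); print(c)
for t,z in [('lever_1_pad',106),('cap_1_grip',112)]:
    for d in r.cut_out(t,'wrist')[:3]:
        ys,xs=np.where(d['pixels']); print(t,round(d['p'],2),np.round(d['position']),ys.min(),ys.max(),xs.min(),xs.max(),at_z('wrist',*d['position'],z,c).round())
print(proj('wrist',[688,35,104],c),proj('wrist',[674,175,124],c))
E
```

```text
{'fx': 325.19226210127806, 'fy': 325.19226210127806, 'cx': 282.87672186861613, 'cy': 200.52490000736051, 'origin': array([733.51960914,  24.53761896, 373.75763425]), 'rotation': array([-0.2278621 ,  0.1809283 , -1.34041496])}
lever_1_pad 0.74 [154. 234.] 140 179 150 272 [692.  57. 106.]
cap_1_grip 0.6 [144. 110.] 118 170 86 135 [680. 170. 112.]
cap_1_grip 0.39 [157. 234.] 140 179 150 272 [690.  56. 112.]
cap_1_grip 0.36 [176. 200.] 103 266 117 276 [669.  81. 112.]
(np.float64(163.30985034478948), np.float64(258.4868109730764)) (np.float64(151.39312061494525), np.float64(97.34099116333181))
```

View pics/w1.png

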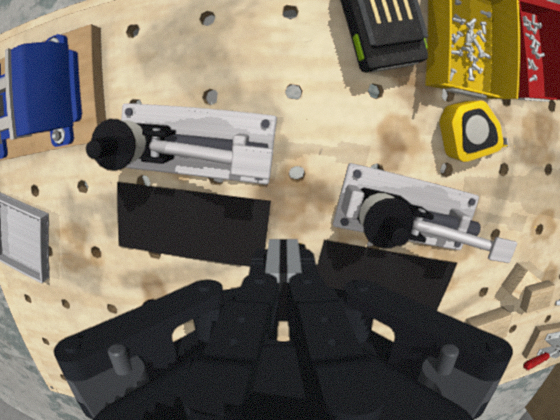

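```bash
python3 - <<'E'
from h import *
for n,a,b,z in [('padL',157,252,106),('padR',247,502,106),('tape',130,475,40),('box',70,390,60)]: print(n,at_z('wrist',a,b,z).round())
for n,pts in [('L',[(183,118),(201,270),(264,268),(236,118)]),('R',[(241,325),(262,456)]),('plateR',[(164,353),(200,479),(251,470),(210,338)]),('plateL',[(102,125),(116,275),(184,269),(160,113)])]:
    q=np.array([at_z('wrist',a,b,3)[:2] for a,b in pts]); print(n,q.round().tolist(),q.mean(0).round(),np.linalg.norm(np.roll(q,-1,0)-q,axis=1).round())
E
```

```text
padL [692.  46. 106.]
padR [ 664. -226.  106.]
tape [ 775. -187.   40.]
box [801. -62.  60.]
L [[608.0, 216.0], [629.0, 21.0], [548.0, 5.0], [535.0, 210.0]] [580. 113.] [196.  83. 205.  74.]
R [[595.0, -56.0], [601.0, -251.0]] [ 598. -153.] [194. 194.]
plateR [[695.0, -63.0], [694.0, -250.0], [621.0, -267.0], [637.0, -61.0]] [ 662. -160.] [187.  74. 207.  58.]
plateL [[710.0, 221.0], [727.0, 37.0], [649.0, 26.0], [636.0, 226.0]] [681. 128.] [184.  79. 201.  75.]
```

Call:
send_rows(
  plan="0 0 0 0.3 0.4 -0.8 0;0 0 0 0.6 0.8 -1.6 0;0 0 0 0.6 0.8 -2.4 0;0 0 0 0.6 0.8 -2.6 0;0 0 0 0.6 0.8 -2.6 0",
)

```text
clock: 3.03
tool_pos: [688.1, 38.2, 124.1]
ee_rot: [3.121, 0.347, -0.01]
ft_force: [-0.5, 0.4, -0.1]
finger_gap: -0.1
gripper_force: 0.0
```

```bash
python3 - <<'E'
from h import *
c=r.calibration('wrist'); im=snap('wrist','w2'); s=r.state(); print(s['tool_pos'],proj('wrist',s['tool_pos'],c),s['ft_force'])
for a,b in [(679,24),(705,24),(679,58),(705,58)]: print(np.round(proj('wrist',[a,b,106],c)))
E
```

```text
[689.58677498  38.14823875 127.14117574] (np.float64(257.7645953510486), np.float64(283.97767904142466)) [ 0.09367838 -0.88154337  0.17667313]
[263. 305.]
[219. 317.]
[250. 244.]
[206. 253.]
```

View pics/w2.png

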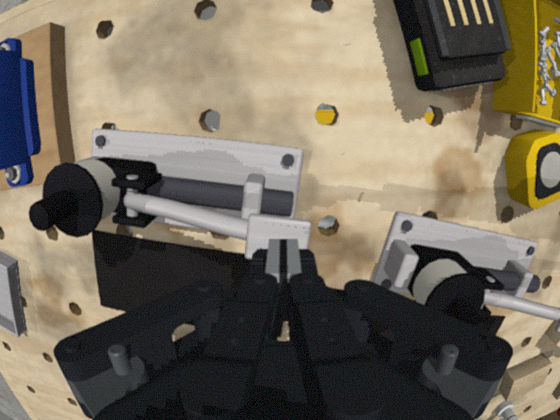

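Call:
send_rows(
  plan="0 0 0 0 0.1 -0.3 0;0 0 0 0 0.1 -0.6 0;0 0 0 0 0.1 -0.8 0;0 0 0 0 0.1 -0.9 0;0 0 0 0 0.1 -0.9 0",
)

```text
clock: 3.5
tool_pos: [689.8, 43.3, 90.4]
ee_rot: [3.122, 0.348, -0.002]
ft_force: [1.0, -1.0, 1.2]
finger_gap: 0.0
gripper_force: 0.8
```

Call:
send_rows(
  plan="0 0 0 0 0 -0.05 0;0 0 0 0 0 -0.1 0;0 0 0 0 0 -0.1 0",
)

```text
clock: 3.75
tool_pos: [690.6, 43.6, 88.0]
ee_rot: [3.122, 0.349, 0.002]
ft_force: [-1.7, -2.6, 5.0]
finger_gap: 0.2
gripper_force: 2.6
```

Call:
send_rows(
  plan="0 0 0 0 0 -0.05 0;0 0 0 0 0 -0.1 0;0 0 0 0 0 -0.1 0",
)

```text
clock: 4.0
tool_pos: [690.8, 43.5, 86.6]
ee_rot: [3.121, 0.348, 0.004]
ft_force: [-8.8, -2.9, 19.1]
finger_gap: -0.0
gripper_force: 9.6
```

Call:
send_rows(
  plan="0 0 0 0 0 0 0;0 0 0 0 0 0 0;0 0 0 0 0 0.9 0;0 0 0 0 0 1.8 0;0 0 0 0 0 2.5 0",
)

```text
clock: 4.42
tool_pos: [690.3, 44.8, 186.0]
ee_rot: [-3.121, -0.35, -0.002]
ft_force: [1.0, -0.0, 0.8]
finger_gap: -0.1
gripper_force: 0.0
```

Call:
send_rows(
  plan="0 0 0 -0.1 -0.9 0 0;0 0 0 -0.2 -1.8 0 0;0 0 0 -0.3 -2.8 0 0;0 0 0 -0.5 -3.8 0 0;0 0 0 -0.6 -4.8 0 0",
)

```text
clock: 4.83
tool_pos: [665.5, -149.1, 183.6]
ee_rot: [-3.122, -0.351, -0.0]
ft_force: [0.5, -0.3, -0.0]
finger_gap: -0.3
gripper_force: 0.0
```

Call:
send_rows(
  plan="0 0 0 -0.1 -0.9 0 0;0 0 0 -0.2 -1.8 0 0;0 0 0 -0.2 -2 -0.6 0;0 0 0 -0.2 -2 -0.9 0;0 0 0 -0.2 -2 -0.9 0",
)

```text
clock: 5.25
tool_pos: [656.2, -228.1, 143.4]
ee_rot: [-3.119, -0.347, 0.008]
ft_force: [-0.7, 0.5, -0.3]
finger_gap: 0.1
gripper_force: 0.0
```

```bash
python3 - <<'E'
from h import *
c=r.calibration('wrist'); im=snap('wrist','w3'); s=r.state(); print(s['tool_pos'],proj('wrist',s['tool_pos'],c),s['ft_force'])
for a,b in [(646,-247),(672,-247),(646,-213),(672,-213)]: print(np.round(proj('wrist',[a,b,106],c)))
E
```

```text
[ 657.25360488 -226.48743327  145.44060304] (np.float64(256.88377347051613), np.float64(280.4404104938822)) [ 0.05113035 -0.00852689  0.2588736 ]
[252. 310.]
[212. 321.]
[240. 255.]
[199. 264.]
```

View pics/w3.png

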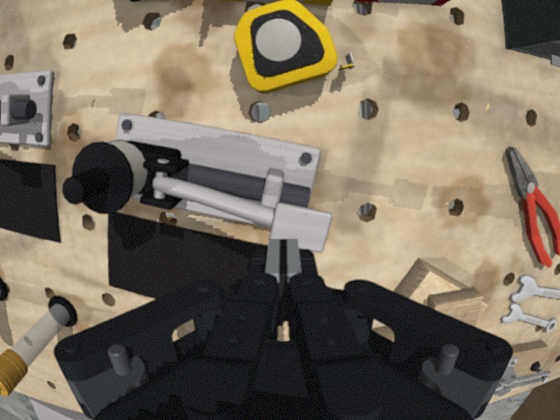

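Call:
send_rows(
  plan="0 0 0 0 -0.3 -0.5 0;0 0 0 0 -0.35 -1 0;0 0 0 0 -0.4 -1.5 0;0 0 0 0 -0.4 -1.8 0;0 0 0 0 -0.4 -2.1 0",
)

```text
clock: 5.72
tool_pos: [659.0, -243.0, 63.9]
ee_rot: [3.121, 0.352, 0.002]
ft_force: [-1.9, -1.4, 3.1]
finger_gap: -0.1
gripper_force: 1.2
```

Call:
send_rows(
  plan="0 0 0 0 0 -0.05 0;0 0 0 0 0 -0.1 0;0 0 0 0 0 -0.1 0",
)

```text
clock: 5.97
tool_pos: [658.7, -242.9, 60.1]
ee_rot: [-3.121, -0.351, -0.001]
ft_force: [-0.6, 0.2, 1.8]
finger_gap: 0.2
gripper_force: 0.9
```

Call:
send_rows(
  plan="0 0 0 0 0 -0.05 0;0 0 0 0 0 -0.1 0;0 0 0 0 0 -0.1 0",
)

```text
clock: 6.22
tool_pos: [658.7, -243.7, 55.7]
ee_rot: [3.122, 0.35, 0.002]
ft_force: [0.9, 0.0, 2.3]
finger_gap: 0.1
gripper_force: 1.0
```

Call:
send_rows(
  plan="0 0 0 0 0 -0.05 0;0 0 0 0 0 -0.1 0;0 0 0 0 0 -0.1 0",
)

```text
clock: 6.47
tool_pos: [659.2, -244.5, 53.1]
ee_rot: [3.121, 0.349, 0.004]
ft_force: [-1.8, 0.4, 11.6]
finger_gap: -0.2
gripper_force: 5.0
```

Call:
send_rows(
  plan="0 0 0 0 0 -0.03 0;0 0 0 0 0 -0.06 0;0 0 0 0 0 -0.06 0",
)

```text
clock: 6.72
tool_pos: [659.8, -245.2, 52.1]
ee_rot: [3.119, 0.348, 0.007]
ft_force: [-3.4, -1.0, 14.9]
finger_gap: -0.2
gripper_force: 7.0
```

Call:
send_rows(
  plan="0 0 0 0 0 0 0;0 0 0 0 0 0 0;0 0 0 0 0 0.9 0;0 0 0 0 0 1.8 0;0 0 0 0 0 2.8 0",
)

```text
clock: 7.13
tool_pos: [656.9, -243.7, 160.4]
ee_rot: [-3.12, -0.349, 0.005]
ft_force: [0.7, 0.3, -0.4]
finger_gap: -0.2
gripper_force: 0.0
```

Call:
send_rows(
  plan="0 0 0 0 0.4 0.9 85;0 0 0 -0.2 1.3 1.4 85;0 0 0 -0.8 1.9 1.8 85;0 0 0 -1.3 1.9 1.8 85;0 0 0 -1.3 1.9 1.8 85",
)

```text
clock: 7.55
tool_pos: [604.5, -165.7, 235.0]
ee_rot: [3.12, 0.354, 0.002]
ft_force: [1.4, -0.8, -0.5]
finger_gap: 60.2
gripper_force: 0.0
```

```bash
python3 - <<'E'
from h import *
c=r.calibration('wrist'); im=snap('wrist','w4'); s=r.state(); print(s['tool_pos'],s['joint_pos'].round(2),s['ft_force'])
np.savez('w4c.npz',**c)
for t,z in [('bottle_1_center',4),('brake_1_mat',3),('cap_1_grip',112)]:
    for d in r.cut_out(t,'wrist')[:4]:
        ys,xs=np.where(d['pixels']); print(t,round(d['p'],2),np.round(d['position']),ys.min(),ys.max(),xs.min(),xs.max(),at_z('wrist',*d['position'],z,c).round())
E
```

```text
[ 605.0990632  -167.46533921  233.94325268] [ 0.52  0.42 -0.42  1.34  0.17  1.41 -1.25] [ 0.78500459 -0.1582688  -0.28087386]
bottle_1_center 0.65 [312. 264.] 287 338 247 280 [ 411. -184.    4.]
brake_1_mat 0.6 [120.  84.] 39 191 14 146 [619. 102.   3.]
brake_1_mat 0.35 [275. 115.] 245 319 63 144 [408.  37.   3.]
cap_1_grip 0.69 [273. 420.] 258 291 391 441 [ 558. -315.  112.]
cap_1_grip 0.68 [66.  8.] 48 90 0 20 [678. 150. 112.]
```

View pics/w4.png

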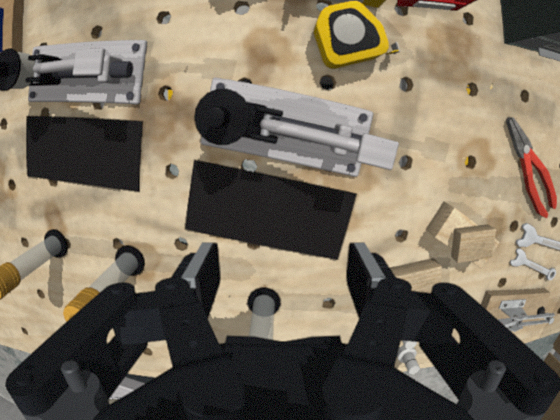

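```bash
python3 - <<'E'
from h import *
c=dict(np.load('w4c.npz'))
for n,a,b in [('R',301,264),('M',261,129),('L',243,57)]: print(n,at_z('wrist',a,b,6,c).round())
q=np.array([at_z('wrist',a,b,3,c)[:2] for a,b in [(161,195),(191,355),(258,338),(232,187)]]);print(q.round().tolist(),q.mean(0).round(),np.linalg.norm(np.roll(q,-1,0)-q,axis=1).round())
for v in (q[0]-q[1],q[3]-q[2]): print('yaw',np.arctan2(-v[0],v[1]))
q=np.array([at_z('wrist',a,b,8,c)[:2] for a,b in [(81,213),(113,374),(175,357),(148,203)]]);print('plate',q.round().tolist(),q.mean(0).round(),np.linalg.norm(np.roll(q,-1,0)-q,axis=1).round())
print('padR',at_z('wrist',152,378,106,c).round(),'capR',at_z('wrist',113,215,124,c).round())
E
```

```text
R [ 429. -180.    6.]
M [440.  13.   6.]
L [431. 141.   6.]
[[594.0, -61.0], [601.0, -256.0], [512.0, -260.0], [503.0, -65.0]] [ 552. -160.] [195.  90. 196.  92.]
yaw 0.035372006913751544
yaw 0.045103008336639064
plate [[691.0, -65.0], [697.0, -252.0], [621.0, -252.0], [612.0, -69.0]] [ 655. -159.] [188.  76. 183.  78.]
padR [ 658. -238.  106.] capR [660. -99. 124.]
```

Call:
send_rows(
  plan="0 0 1.4 -0.4 -0.2 0 85;0 0 2.8 -0.8 -0.4 0 85;0 0 4.2 -1.2 -0.6 0 85;0 0 5.6 -1.6 -0.8 0 85;0 0 7 -2 -1 0 85",
)

```text
clock: 8.17
tool_pos: [525.7, -208.8, 231.8]
ee_rot: [-2.868, -1.279, 0.001]
ft_force: [0.1, -0.1, 1.1]
finger_gap: 84.8
gripper_force: 0.0
```

Call:
send_rows(
  plan="0 0 1.4 -0.4 -0.2 0 85;0 0 2.8 -0.8 -0.4 0 85;0 0 4.2 -1.2 -0.6 0 85;0 0 5.6 -1.6 -0.8 0 85;0 0 7 -2 -1 0 85",
)

```text
clock: 8.58
tool_pos: [445.7, -248.8, 232.2]
ee_rot: [-2.351, -2.082, -0.001]
ft_force: [-0.1, -0.6, -0.8]
finger_gap: 84.7
gripper_force: 0.0
```

Call:
send_rows(
  plan="0 0 1.4 -0.4 -0.1 0 85;0 0 1.5 -0.5 -0.1 0 85;0 0 1.5 -0.5 -0.1 0 85",
)

```text
clock: 8.83
tool_pos: [425.5, -252.9, 232.5]
ee_rot: [-2.221, -2.221, 0.0]
ft_force: [0.7, -0.1, 0.3]
finger_gap: 84.6
gripper_force: 0.0
```

```bash
cat >> h.py <<'E'
def look(name):
    c=r.calibration('wrist'); snap('wrist',name); s=r.state(); np.savez(f'pics/{name}.npz',**c)
    print(np.round(s['tool_pos'],1),np.round(s['ee_rot'],3),np.round(s['joint_pos'],2)); return c
E
python3 - <<'E'
from h import *
c=look('w5'); print('foot',proj('wrist',[426,-181,8],c),'noz',proj('wrist',[426,-181,165],c))
for t,z in [('bottle_1_center',82)]:
    for d in r.cut_out(t,'wrist')[:4]:
        ys,xs=np.where(d['pixels']); print(t,round(d['p'],2),np.round(d['position']),ys.min(),ys.max(),xs.min(),xs.max(),at_z('wrist',*d['position'],z,c).round())
E
```

```text
[ 426.4 -252.3  232.7] [-2.221e+00 -2.221e+00 -1.000e-03] [ 0.98  0.14 -0.56  1.69  0.08  1.33  0.41]
foot (np.float64(109.11027276733755), np.float64(282.9490213753663)) noz (np.float64(106.246773220409), np.float64(282.7464393015922))
bottle_1_center 0.65 [106. 282.] 83 130 259 307 [ 425. -179.   82.]
```

View pics/w5.png

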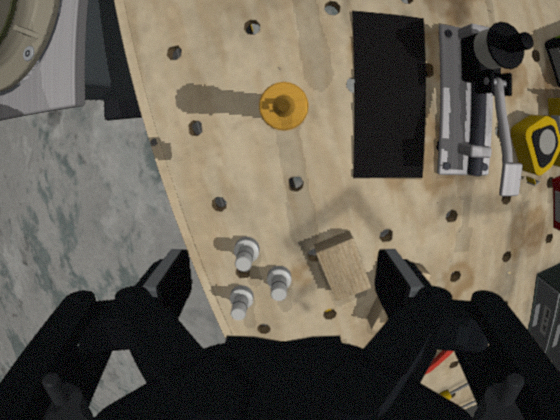

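Call:
send_rows(
  plan="0 0 0 0 0.6 0 85;0 0 0 0 1.3 0 85;0 0 0 0 1.8 0 85;0 0 0 0 1.8 -0.6 85;0 0 0 0 1.8 -1.2 85",
)

```text
clock: 9.35
tool_pos: [428.7, -177.9, 185.8]
ee_rot: [2.212, 2.226, 0.003]
ft_force: [0.3, -2.6, 0.1]
finger_gap: 85.0
gripper_force: 0.0
```

Call:
send_rows(
  plan="0 0 0 0 0 -0.7 85;0 0 0 0 0 -1.4 85;0 0 0 0 0 -1.9 85;0 0 0 0 0 -1.9 60;0 0 0 0 0 -1.9 50",
)

```text
clock: 9.77
tool_pos: [426.5, -178.8, 108.4]
ee_rot: [-2.214, -2.225, -0.001]
ft_force: [0.5, -0.3, -0.0]
finger_gap: 63.5
gripper_force: 0.0
```

Call:
send_rows(
  plan="0 0 0 0 0 0 45;0 0 0 0 0 0 40;0 0 0 0 0 0 36;0 0 0 0 0 0 30;0 0 0 0 0 0 30",
  force=40,
)

```text
clock: 10.18
tool_pos: [426.8, -180.4, 110.3]
ee_rot: [2.215, 2.225, 0.0]
ft_force: [-2.7, 0.4, 6.1]
finger_gap: 33.6
gripper_force: 39.1
```

Call:
send_rows(
  plan="0 0 0 0 0 0.2 30;0 0 0 0 0 0.5 30;0 0 0 0.3 -0.1 0.9 30;0 0 0 0.9 -0.3 1 30;0 0 0 1.6 -0.5 1 30",
)

```text
clock: 10.6
tool_pos: [490.9, -201.1, 151.4]
ee_rot: [2.216, 2.222, -0.001]
ft_force: [0.7, -0.7, -3.0]
finger_gap: 33.3
gripper_force: 40.6
```

Call:
send_rows(
  plan="0 0 0 0.7 -0.2 0 30;0 0 0 1.2 -0.4 0 30;0 0 0 1.5 -0.5 0 30;0 0 0 1.6 -0.5 0 30;0 0 0 1.6 -0.5 0 30",
)

```text
clock: 11.02
tool_pos: [554.6, -219.6, 148.8]
ee_rot: [-2.215, -2.226, -0.001]
ft_force: [-0.6, -0.3, -3.3]
finger_gap: 32.9
gripper_force: 40.6
```

Call:
send_rows(
  plan="0 0 0 0 0 -0.3 30;0 0 0 0 0 -0.6 30;0 0 0 0 0 -0.8 30;0 0 0 0 0 -0.88 30;0 0 0 0 0 -0.88 30",
)

```text
clock: 11.43
tool_pos: [553.0, -219.9, 113.3]
ee_rot: [-2.216, -2.226, 0.002]
ft_force: [0.3, -0.1, -3.3]
finger_gap: 32.9
gripper_force: 40.5
```

```bash
python3 - <<'E'
from h import *
c=look('w6'); s=r.state();print(s['ft_force'],s['ft_torque'],s['finger_gap'])
p=s['tool_pos']; print(proj('wrist',p,c))
E
```

```text
[ 553.2 -219.9  113.2] [-2.216e+00 -2.226e+00  2.000e-03] [ 0.76  0.47 -0.58  1.59  0.27  1.16  0.13]
[-0.99301784  0.29066013 -0.6110158 ] [ 0.01719869  0.26750005 -0.01135458] 33.29206115868718
(np.float64(256.9803889815574), np.float64(281.99728337954855))
```

View pics/w6.png

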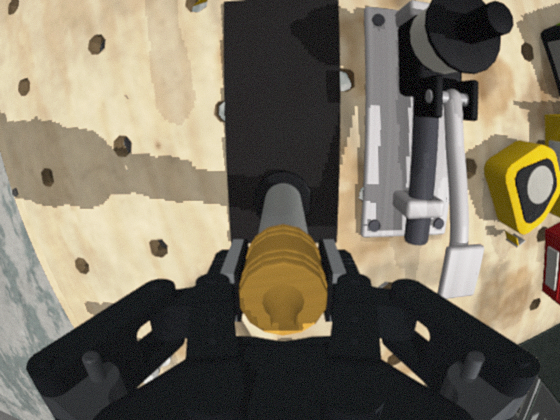

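Call:
send_rows(
  plan="0 0 0 0 0 -0.03 33;0 0 0 0 0 -0.03 36;0 0 0 0 0 -0.03 42;0 0 0 0 0 -0.03 50;0 0 0 0 0 -0.03 60",
)

```text
clock: 11.9
tool_pos: [554.2, -219.9, 112.4]
ee_rot: [-2.216, -2.227, -0.0]
ft_force: [-0.2, -0.1, 0.7]
finger_gap: 59.4
gripper_force: 0.0
```

Call:
send_rows(
  plan="0 0 0 0 0 0.3 75;0 0 0 0 0 1 85;0 0 0 0 0 1.9 85;0 0 0 0 0 2.8 85;0 0 0 -0.3 0.4 3 85",
)

```text
clock: 12.32
tool_pos: [545.1, -207.1, 239.4]
ee_rot: [2.214, 2.216, 0.006]
ft_force: [0.4, 0.0, 1.4]
finger_gap: 85.2
gripper_force: 0.0
```

Call:
send_rows(
  plan="0 0 0 -0.5 0.7 0 85;0 0 0 -1 1.4 0 85;0 0 0 -1.6 2.2 0 85;0 0 0 -2.2 3 0 85;0 0 0 -2.6 3.6 0 85",
)

```text
clock: 12.73
tool_pos: [436.5, -57.1, 233.2]
ee_rot: [2.213, 2.228, -0.0]
ft_force: [0.9, 0.8, 0.7]
finger_gap: 84.8
gripper_force: 0.0
```

```bash
python3 - <<'E'
from h import *
c=look('w7'); print('M head exp',proj('wrist',[437,13,150],c),'foot1 exp',proj('wrist',[553,-220,150],c))
for d in r.cut_out('bottle_1_center','wrist')[:4]:
        ys,xs=np.where(d['pixels']); print(round(d['p'],2),np.round(d['position']),ys.min(),ys.max(),xs.min(),xs.max(),at_z('wrist',(ys.min()+ys.max())/2,(xs.min()+xs.max())/2,150,c).round())
E
```

```text
[434.9 -52.4 233.5] [ 2.208e+00  2.235e+00 -1.000e-03] [ 0.77  0.01 -0.71  1.82  0.    1.32  0.06]
M head exp (np.float64(109.22949323470759), np.float64(283.4491410721378)) foot1 exp (np.float64(365.18230027907754), np.float64(399.03507607540985))
0.76 [302. 371.] 277 332 353 387 [ 511. -142.  150.]
```

View pics/w7.png

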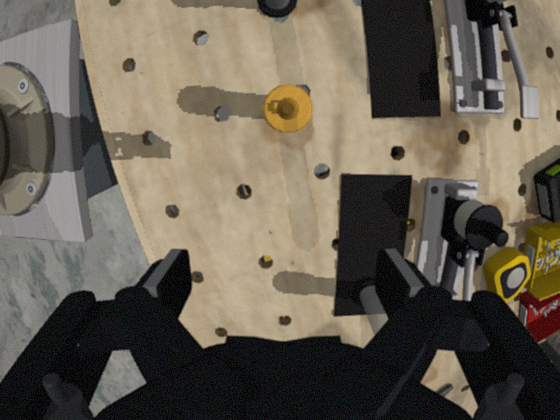

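Call:
send_rows(
  plan="0 0 0 0.05 0.6 0 85;0 0 0 0.05 1.3 0 85;0 0 0 0.05 1.7 0 85;0 0 0 0.05 1.84 0 85;0 0 0 0.05 1.84 -0.6 85",
)

```text
clock: 13.25
tool_pos: [443.0, 15.4, 212.6]
ee_rot: [2.208, 2.226, 0.008]
ft_force: [1.0, 0.1, 0.2]
finger_gap: 84.8
gripper_force: 0.0
```

Call:
send_rows(
  plan="0 0 0 0 0 -0.7 85;0 0 0 0 0 -1.5 85;0 0 0 0 0 -2.2 85;0 0 0 0 0 -2.5 70;0 0 0 0 0 -2.5 60",
)

```text
clock: 13.67
tool_pos: [438.4, 12.7, 106.0]
ee_rot: [-2.214, -2.223, 0.005]
ft_force: [-1.1, 0.1, 0.1]
finger_gap: 63.2
gripper_force: 0.0
```

Call:
send_rows(
  plan="0 0 0 0 0 0 50;0 0 0 0 0 0 43;0 0 0 0 0 0 38;0 0 0 0 0 0 30;0 0 0 0 0 0 30",
)

```text
clock: 14.08
tool_pos: [440.8, 13.5, 109.9]
ee_rot: [2.215, 2.225, 0.001]
ft_force: [-3.2, -0.1, 7.5]
finger_gap: 33.2
gripper_force: 38.9
```

Call:
send_rows(
  plan="0 0 0 0 0 0.2 30;0 0 0 0 0 0.6 30;0 0 0 0.1 -0.2 1 30;0 0 0 0.4 -0.6 1 30;0 0 0 0.8 -1.2 1 30",
)

```text
clock: 14.5
tool_pos: [472.9, -33.0, 150.7]
ee_rot: [2.21, 2.229, 0.002]
ft_force: [1.3, 0.3, -2.5]
finger_gap: 33.0
gripper_force: 40.4
```

Call:
send_rows(
  plan="0 0 0 0.5 -0.8 0 30;0 0 0 1 -1.6 0 30;0 0 0 1.5 -2.3 0 30;0 0 0 1.8 -2.8 0 30;0 0 0 2 -3.1 0 30",
)

```text
clock: 14.92
tool_pos: [552.9, -162.4, 148.7]
ee_rot: [2.221, 2.222, -0.001]
ft_force: [-0.0, 0.2, -3.7]
finger_gap: 33.4
gripper_force: 40.4
```

Call:
send_rows(
  plan="0 0 0 0 -0.03 0 30;0 0 0 0 -0.03 -0.3 30;0 0 0 0 -0.03 -0.6 30;0 0 0 0 -0.03 -0.85 30;0 0 0 0 -0.03 -0.88 30",
)

```text
clock: 15.33
tool_pos: [550.9, -158.3, 111.9]
ee_rot: [-2.213, -2.227, 0.002]
ft_force: [-2.7, 0.8, 5.4]
finger_gap: 33.2
gripper_force: 40.3
```

```bash
python3 - <<'E'
from h import *
c=look('w8'); s=r.state();print(s['ft_force'],s['finger_gap'])
E
```

```text
[ 551.  -158.3  112. ] [-2.213e+00 -2.227e+00  2.000e-03] [ 0.73  0.44 -0.65  1.65  0.28  1.15  0.01]
[-0.65405098 -0.17639748 -3.13165429] 33.235009913053865
```

View pics/w8.png

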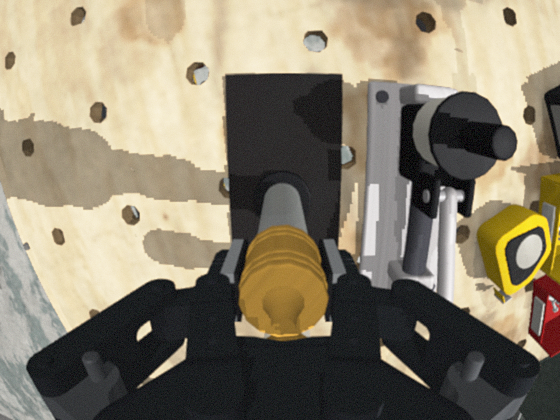

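Call:
send_rows(
  plan="0 0 0 0 0 -0.02 33;0 0 0 0 0 -0.02 36;0 0 0 0 0 -0.02 42;0 0 0 0 0 -0.02 50;0 0 0 0 0 -0.02 60",
)

```text
clock: 15.8
tool_pos: [552.3, -159.5, 112.6]
ee_rot: [2.216, 2.226, 0.0]
ft_force: [0.5, -0.3, 0.3]
finger_gap: 59.5
gripper_force: 0.0
```

Call:
send_rows(
  plan="0 0 0 0 0 0.3 75;0 0 0 0 0 1 85;0 0 0 0 0 1.9 85;0 0 0 0 0 2.8 85;0 0 0 -0.2 0.4 3 85",
)

```text
clock: 16.22
tool_pos: [547.0, -146.8, 239.4]
ee_rot: [2.215, 2.216, 0.006]
ft_force: [0.6, 0.1, -0.4]
finger_gap: 85.0
gripper_force: 0.0
```

Call:
send_rows(
  plan="0 0 0 -0.4 0.8 0 85;0 0 0 -0.8 1.6 0 85;0 0 0 -1.3 2.5 0 85;0 0 0 -1.8 3.4 0 85;0 0 0 -2.2 4.2 0 85",
)

```text
clock: 16.63
tool_pos: [454.8, 26.9, 233.4]
ee_rot: [2.214, 2.227, 0.0]
ft_force: [0.8, 0.0, 0.8]
finger_gap: 85.0
gripper_force: 0.0
```

Call:
send_rows(
  plan="0 0 0 -0.4 0.7 0 85;0 0 0 -0.7 1.2 0 85;0 0 0 -0.7 1.25 0 85;0 0 0 -0.7 1.25 0 85",
)

```text
clock: 16.97
tool_pos: [428.0, 75.9, 233.7]
ee_rot: [2.211, 2.229, 0.001]
ft_force: [0.7, 0.7, -0.4]
finger_gap: 85.2
gripper_force: 0.0
```

```bash
python3 - <<'E'
from h import *
c=look('w9'); print('L head exp',proj('wrist',[427,144,150],c))
for d in r.cut_out('bottle_1_center','wrist')[:4]:
        ys,xs=np.where(d['pixels']); print(round(d['p'],2),np.round(d['position']),ys.min(),ys.max(),xs.min(),xs.max(),at_z('wrist',(ys.min()+ys.max())/2,(xs.min()+xs.max())/2,150,c).round())
im=cv2.imread('pics/w9.png'); hsv=cv2.cvtColor(im,cv2.COLOR_BGR2HSV); m=cv2.inRange(hsv,(10,150,120),(28,255,255)); m[170:]=0; m[:,:200]=0;m[:,370:]=0
ys,xs=np.where(cv2.morphologyEx(m,cv2.MORPH_OPEN,np.ones((5,5)))); print(ys.min(),ys.max(),xs.min(),xs.max(),at_z('wrist',(ys.min()+ys.max())/2,(xs.min()+xs.max())/2,140,c).round())
E
```

```text
[428.5  74.5 233.4] [2.214e+00 2.226e+00 1.000e-03] [ 0.62  0.   -0.85  1.82  0.    1.32 -0.23]
L head exp (np.float64(112.01360532826507), np.float64(281.1387150172734))
86 132 261 367 [451. 147. 140.]
```

View pics/w9.png

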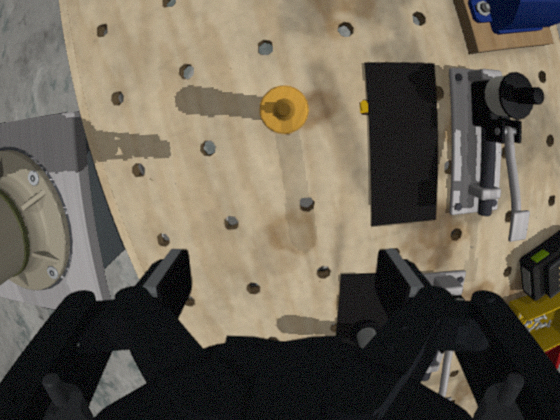

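Call:
send_rows(
  plan="0 0 0 0 0.6 0 85;0 0 0 0 1.3 0 85;0 0 0 0 1.7 0 85;0 0 0 0 1.82 0 85;0 0 0 0 1.82 -0.6 85",
)

```text
clock: 17.48
tool_pos: [430.9, 148.7, 211.7]
ee_rot: [2.214, 2.226, 0.009]
ft_force: [1.8, 0.7, -0.3]
finger_gap: 85.3
gripper_force: 0.0
```

Call:
send_rows(
  plan="0 0 0 0 0 -0.7 85;0 0 0 0 0 -1.5 85;0 0 0 0 0 -2.2 85;0 0 0 0 0 -2.5 70;0 0 0 0 0 -2.5 60",
)

```text
clock: 17.9
tool_pos: [426.8, 145.3, 106.0]
ee_rot: [-2.216, -2.222, 0.007]
ft_force: [-0.3, -1.0, -0.2]
finger_gap: 63.3
gripper_force: 0.0
```

Call:
send_rows(
  plan="0 0 0 0 0 0 50;0 0 0 0 0 0 43;0 0 0 0 0 0 38;0 0 0 0 0 0 30;0 0 0 0 0 0 30",
)

```text
clock: 18.32
tool_pos: [429.1, 147.6, 110.1]
ee_rot: [2.215, 2.225, 0.003]
ft_force: [-2.5, -0.4, 6.8]
finger_gap: 33.2
gripper_force: 39.1
```

Call:
send_rows(
  plan="0 0 0 0 0 0.2 30;0 0 0 0 0 0.6 30;0 0 0 0.1 -0.2 1 30;0 0 0 0.3 -0.6 1 30;0 0 0 0.6 -1.2 1 30",
)

```text
clock: 18.73
tool_pos: [452.6, 101.0, 150.7]
ee_rot: [2.21, 2.23, 0.004]
ft_force: [0.2, 0.1, -3.4]
finger_gap: 33.2
gripper_force: 40.4
```

Call:
send_rows(
  plan="0 0 0 0.4 -0.8 0 30;0 0 0 0.8 -1.6 0 30;0 0 0 1.2 -2.4 0 30;0 0 0 1.6 -3.2 0 30;0 0 0 1.9 -3.8 0 30",
)

```text
clock: 19.15
tool_pos: [529.1, -56.6, 149.3]
ee_rot: [2.219, 2.222, -0.0]
ft_force: [-0.6, -1.0, -2.6]
finger_gap: 33.2
gripper_force: 40.4
```

Call:
send_rows(
  plan="0 0 0 0.3 -0.6 0 30;0 0 0 0.5 -0.9 0 30;0 0 0 0.54 -1.07 0 30;0 0 0 0.54 -1.07 0 30;0 0 0 0.54 -1.07 -0.3 30",
)

```text
clock: 19.57
tool_pos: [550.9, -94.6, 138.6]
ee_rot: [2.214, 2.225, 0.004]
ft_force: [1.3, 0.6, -2.3]
finger_gap: 32.9
gripper_force: 40.4
```

Call:
send_rows(
  plan="0 0 0 0 0 -0.3 30;0 0 0 0 0 -0.5 30;0 0 0 0 0 -0.58 30;0 0 0 0 0 -0.58 30",
)

```text
clock: 19.9
tool_pos: [548.9, -94.2, 113.0]
ee_rot: [-2.213, -2.228, 0.002]
ft_force: [-3.1, 0.5, 5.4]
finger_gap: 33.2
gripper_force: 41.3
```

```bash
python3 - <<'E'
from h import *
c=look('w10'); s=r.state();print(s['ft_force'],s['finger_gap'])
snap('side','side10')
im=np.hstack([cv2.resize(cv2.imread('pics/w10.png'),(400,300)),cv2.resize(cv2.imread('pics/side10.png')[150:330,140:380],(400,300))]); cv2.imwrite('pics/c10.png',im)
E
```

```text
[548.9 -94.3 113. ] [-2.213e+00 -2.228e+00  2.000e-03] [ 0.7   0.43 -0.74  1.69  0.31  1.15 -0.12]
[-2.59931906  1.02232027  4.5656866 ] 33.231612083574554
```

View pics/c10.png

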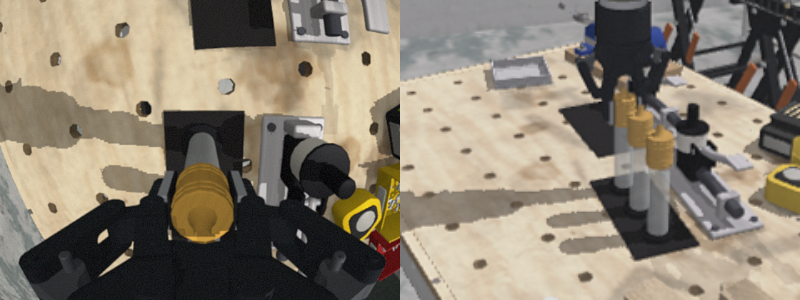

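Call:
send_rows(
  plan="0 0 0 0 0 0 36;0 0 0 0 0 0 42;0 0 0 0 0 0 50;0 0 0 0 0 0 60;0 0 0 0 0 0 65",
)

```text
clock: 20.42
tool_pos: [549.8, -95.5, 113.2]
ee_rot: [-2.216, -2.227, -0.0]
ft_force: [-0.4, -0.7, 1.0]
finger_gap: 64.8
gripper_force: 0.0
```

Call:
send_rows(
  plan="0 0 0 0 0 0.3 75;0 0 0 0 0 1 85;0 0 0 0 0 1.9 85;0 0 0 0 0 2.6 85;0 0 0 0.2 -0.2 2.8 85",
)

```text
clock: 20.83
tool_pos: [559.4, -101.3, 231.9]
ee_rot: [2.209, 2.226, 0.007]
ft_force: [0.5, 0.1, 0.8]
finger_gap: 85.1
gripper_force: 0.0
```

Call:
send_rows(
  plan="0 0 0 0.7 -0.5 0 85;0 0 0 1.4 -1 0 85;0 0 0 2 -1.4 0 85;0 0 0 2.4 -1.7 0 85;0 0 0 2.4 -1.7 0 85",
)

```text
clock: 21.25
tool_pos: [655.4, -175.1, 224.5]
ee_rot: [-2.22, -2.222, 0.0]
ft_force: [-0.9, -1.6, -0.2]
finger_gap: 85.4
gripper_force: 0.0
```

```bash
python3 - <<'E'
from h import *
c=look('w11'); print('cap exp',proj('wrist',[658,-99,124],c),proj('wrist',[658,-99,90],c))
for t,z in [('cap_1_grip',110),('bottle_1_center',82)]:
  for d in r.cut_out(t,'wrist')[:4]:
        ys,xs=np.where(d['pixels']); print(t,round(d['p'],2),np.round(d['position']),ys.min(),ys.max(),xs.min(),xs.max(),at_z('wrist',(ys.min()+ys.max())/2,(xs.min()+xs.max())/2,90,c).round())
E
```

```text
[ 654.5 -173.   224.8] [-2.218e+00 -2.223e+00 -1.000e-03] [ 0.63  0.59 -0.7   1.19  0.37  1.48 -0.01]
cap exp (np.float64(101.53254866624441), np.float64(285.7365771669019)) (np.float64(102.91471123502889), np.float64(285.41544094036533))
bottle_1_center 0.86 [231. 178.] 193 275 134 217 [ 554. -217.   90.]
bottle_1_center 0.36 [174. 161.] 140 210 120 210 [ 549. -160.   90.]
```

View pics/w11.png

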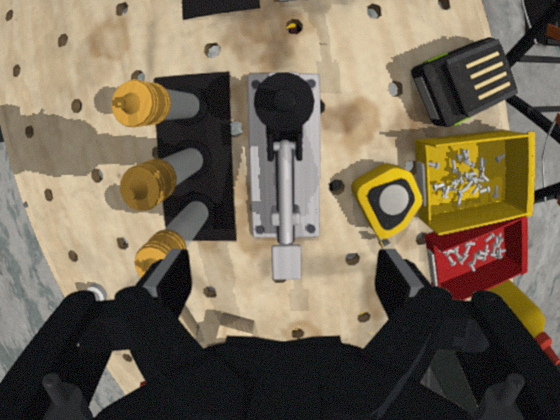

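Call:
send_rows(
  plan="0 0 0 0.07 0.7 0 85;0 0 0 0.07 1.4 0 85;0 0 0 0.07 1.8 0 85;0 0 0 0.07 1.88 0 85;0 0 0 0.07 1.88 -0.6 85",
)

```text
clock: 21.82
tool_pos: [658.6, -93.4, 207.2]
ee_rot: [2.207, 2.226, 0.009]
ft_force: [0.9, -0.6, 1.3]
finger_gap: 85.1
gripper_force: 0.0
```

Call:
send_rows(
  plan="0 0 0 0 0 -0.7 85;0 0 0 0 0 -1.5 85;0 0 0 0 0 -2.2 85;0 0 0 0 0 -2.65 70;0 0 0 0 0 -2.65 50",
)

```text
clock: 22.23
tool_pos: [653.4, -97.5, 90.8]
ee_rot: [-2.213, -2.223, 0.008]
ft_force: [-1.0, -0.4, 0.1]
finger_gap: 63.4
gripper_force: 0.0
```

Call:
send_rows(
  plan="0 0 0 0 0 0 35;0 0 0 0 0 0 25;0 0 0 0 0 0 15;0 0 0 0 0 0 10;0 0 0 0 0 0 10",
)

```text
clock: 22.65
tool_pos: [657.8, -96.4, 97.7]
ee_rot: [2.214, 2.224, 0.003]
ft_force: [-0.4, -0.8, 7.6]
finger_gap: 16.7
gripper_force: 39.0
```

Call:
send_rows(
  plan="0 0 0 0 0 0.2 10;0 0 0 0 0 0.5 10;0 0 0 0 0 0.9 10;0 0 0 0 0 1.7 10;0 0 0 0 0 2.5 10",
)

```text
clock: 23.07
tool_pos: [655.8, -96.2, 196.6]
ee_rot: [-2.215, -2.226, 0.001]
ft_force: [0.7, -0.4, -1.0]
finger_gap: 16.7
gripper_force: 39.1
```

```bash
python3 - <<'E'
from h import *
for cam in ['scene','side']:
    im=snap(cam,cam+'12')
    for d in r.cut_out('parts_tray',cam)[:3]:
        ys,xs=np.where(d['pixels']); q=cv2.minAreaRect(np.stack([xs,ys],1).astype(np.float32)); hull=cv2.convexHull(np.stack([xs,ys],1).astype(np.int32))
        m=[at_z(cam,y,x,12)[:2] for x,y in hull[:,0]]; m=np.array(m); print(cam,round(d['p'],2),np.round(d['position']),(ys.min(),ys.max(),xs.min(),xs.max()),m.min(0).round(),m.max(0).round(),(m.min(0)+m.max(0))/2)
im=np.hstack([cv2.resize(cv2.imread('pics/scene12.png')[210:390,120:360],(400,300)),cv2.resize(cv2.imread('pics/side12.png')[150:330,140:380],(400,300))]); cv2.imwrite('pics/c12.png',im)
s=r.state(); print(s['tool_pos'],s['finger_gap'])
E
```

```text
scene 0.85 [342. 229.] (np.int64(309), np.int64(384), np.int64(184), np.int64(274)) [419. 326.] [551. 465.] [484.62029457 395.44671798]
side 0.61 [192. 210.] (np.int64(184), np.int64(203), np.int64(195), np.int64(231)) [421. 304.] [549. 474.] [485.28763345 389.0069456 ]
[657.35161539 -96.0868694  197.71401835] 16.91782041252353
```

View pics/c12.png

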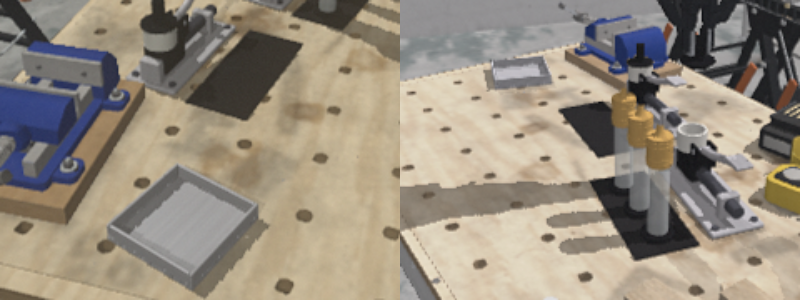

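Call:
send_rows(
  plan="0 0 0 -0.2 0.5 0 10;0 0 0 -0.5 1.4 0 10;0 0 0 -0.8 2.3 0 10;0 0 0 -1.1 3.2 0 10;0 0 0 -1.5 4.1 0 10",
)

```text
clock: 23.68
tool_pos: [595.4, 68.8, 194.3]
ee_rot: [-2.216, -2.225, 0.002]
ft_force: [0.4, -0.3, 0.1]
finger_gap: 16.7
gripper_force: 39.1
```

Call:
send_rows(
  plan="0 0 0 -0.3 0.8 0 10;0 0 0 -0.6 1.6 0 10;0 0 0 -0.9 2.5 0 10;0 0 0 -1.2 3.4 0 10;0 0 0 -1.5 4.2 0 10",
)

```text
clock: 24.1
tool_pos: [534.9, 237.4, 194.6]
ee_rot: [-2.215, -2.227, 0.002]
ft_force: [-0.1, 1.2, 0.1]
finger_gap: 16.4
gripper_force: 39.2
```

Call:
send_rows(
  plan="0 0 0 -0.3 0.8 0 10;0 0 0 -0.6 1.6 0 10;0 0 0 -0.8 2.1 0 10;0 0 0 -0.9 2.3 0 10;0 0 0 -0.9 2.3 0 10",
)

```text
clock: 24.52
tool_pos: [498.2, 330.1, 194.7]
ee_rot: [-2.21, -2.231, 0.002]
ft_force: [0.3, -0.5, -0.1]
finger_gap: 16.6
gripper_force: 39.2
```

```bash
python3 - <<'E'
from h import *
c=look('w13')
for d in r.cut_out('parts_tray','wrist')[:3]:
    ys,xs=np.where(d['pixels']); print(round(d['p'],2),np.round(d['position']),(ys.min(),ys.max(),xs.min(),xs.max()))
for d in r.cut_out('parts_tray','scene')[:1] if snap('scene') is not None else []: print(d['position'])
for a,b in [(-57,-57),(-57,57),(57,57),(57,-57)]: print(np.round(proj('wrist',[482+a,394+b,22],c)))
E
```

```text
[499.8 327.8 194.6] [-2.214e+00 -2.229e+00  2.000e-03] [-0.02  0.47 -0.85  1.47  0.36  1.36 -0.88]
0.69 [116. 271.] (np.int64(55), np.int64(178), np.int64(209), np.int64(333))
[343.9, 227.8]
[174. 210.]
[ 60. 208.]
[ 60. 326.]
[175. 324.]
```

View pics/w13.png

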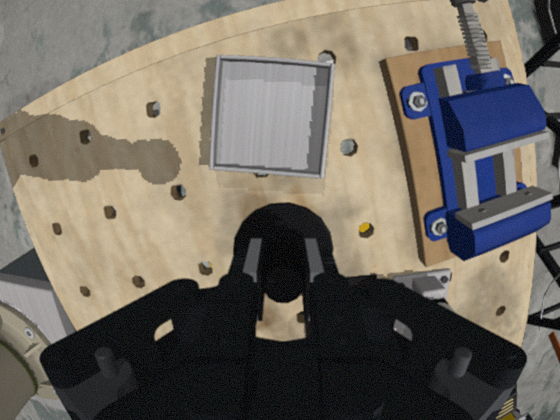

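Call:
send_rows(
  plan="0 0 0 -0.2 0.8 0 10;0 0 0 -0.42 1.5 0 10;0 0 0 -0.42 1.72 -0.6 10;0 0 0 -0.42 1.72 -1.4 10;0 0 0 -0.42 1.72 -2.2 10",
)

```text
clock: 25.13
tool_pos: [485.0, 396.3, 106.9]
ee_rot: [2.217, 2.225, 0.003]
ft_force: [1.0, -0.8, -1.0]
finger_gap: 16.9
gripper_force: 39.2
```

Call:
send_rows(
  plan="0 0 0 0 0 -0.7 10;0 0 0 0 0 -1.3 10;0 0 0 0 0 -1.7 10;0 0 0 0 0 -1.9 10;0 0 0 0 0 -1.95 10",
)

```text
clock: 25.55
tool_pos: [484.2, 394.2, 27.4]
ee_rot: [2.219, 2.224, -0.005]
ft_force: [0.6, -0.2, 0.2]
finger_gap: 16.6
gripper_force: 39.2
```

Call:
send_rows(
  plan="0 0 0 0 0 -0.05 10;0 0 0 0 0 -0.05 10",
)

```text
clock: 25.72
tool_pos: [484.6, 396.5, 28.2]
ee_rot: [2.217, 2.225, 0.002]
ft_force: [0.1, 0.7, -0.3]
finger_gap: 16.5
gripper_force: 39.2
```

Call:
send_rows(
  plan="0 0 0 0 0 -0.08 10;0 0 0 0 0 -0.08 10;0 0 0 0 0 -0.08 25;0 0 0 0 0 -0.08 40;0 0 0 0 0 -0.08 45",
)

```text
clock: 26.13
tool_pos: [483.9, 396.7, 24.5]
ee_rot: [2.216, 2.227, 0.001]
ft_force: [0.6, -0.4, 0.4]
finger_gap: 45.0
gripper_force: 0.0
```

Call:
send_rows(
  plan="0 0 0 0 0 0 50;0 0 0 0 0 0.6 50;0 0 0 0 0 1.4 50;0 0 0 0 0 2.2 50;0 0 0 0 0 3 50",
)

```text
clock: 26.55
tool_pos: [483.4, 396.4, 145.4]
ee_rot: [-2.215, -2.227, 0.001]
ft_force: [0.5, -0.1, 0.5]
finger_gap: 50.3
gripper_force: 0.0
```

Call:
send_rows(
  plan="0 0 0 0 -0.6 0.6 50;0 0 0 0 -1.4 1 50;0 0 0 0 -2 1 50;0 0 0 0 -2 1 50;0 0 0 0 -2 1 50",
)

```text
clock: 26.97
tool_pos: [484.7, 314.7, 184.5]
ee_rot: [2.219, 2.222, 0.001]
ft_force: [-0.3, -0.2, 0.1]
finger_gap: 49.8
gripper_force: 0.0
```

```bash
python3 - <<'E'
from h import *
c=look('w14'); s=r.state(); print(s['clock'],s['ft_force'])
for t in ['cap_2_grip','parts_tray']:
  for d in r.cut_out(t,'wrist')[:3]:
    ys,xs=np.where(d['pixels']); print(t,round(d['p'],2),np.round(d['position']),(ys.min(),ys.max(),xs.min(),xs.max()),at_z('wrist',*d['position'],25,c).round())
snap('side','side14')
im=np.hstack([cv2.resize(cv2.imread('pics/w14.png')[:300],(440,330)),cv2.resize(cv2.imread('pics/side14.png')[150:330,160:340],(330,330))]); cv2.imwrite('pics/c14.png',im)
E
```

```text
[483.9 316.1 184.3] [2.217e+00 2.225e+00 1.000e-03] [ 0.02  0.44 -0.86  1.55  0.34  1.32 -0.88]
27.0167 [0.02099066 0.30167967 0.70535403]
cap_2_grip 0.68 [101. 282.] (np.int64(74), np.int64(126), np.int64(256), np.int64(308)) [484. 393.  25.]
cap_2_grip 0.4 [307. 479.] (np.int64(305), np.int64(339), np.int64(443), np.int64(485)) [739. 156.  25.]
parts_tray 0.58 [110. 309.] (np.int64(37), np.int64(164), np.int64(219), np.int64(348)) [509. 385.  25.]
```

View pics/c14.png

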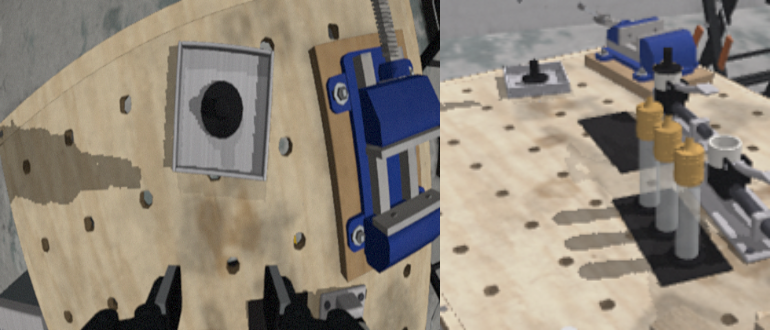

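The cap stands in the middle of the tray (wrist view, pixel row 101, col 282). All three bottles are upright on the right mat, and the left cap is still on.

```bash
python3 -c "
from station import r
print(r.finish_job())"
```

```text
the job is handed in; nothing more can be done
None
```

The right brake is the one with air in it: its lever travelled about 54 mm against 19 mm on the left. All three bottles stand upright on its mat, its cap is in the steel tray, the left cap is still on and both levers are released; I handed the job in at about 27 s.

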